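# Draw the report board from under the cartons and tray it

## Robot

A 6-joint arm with a two-finger parallel gripper is mounted at the origin on the work surface. World frame = base frame: x ahead of the robot, y to its left, z up, the work surface at z = 0. Lengths are in m, angles in rad, forces in N, time in s.
With the tool pointing down it reaches from about 0.35 to 0.975 m from the base axis. Payload 4.9 kg.
Tool frame: the origin (TCP) lies on the mounting face of the last link; the fingertips stand 173 mm ahead of it and the grasp point (between the pads) lies 155 mm ahead of it; x points along the fingers, z is the direction in which the jaws open and shut, and the axes are right-handed (so a half turn about x gives the same grasp; the last joint's range is limited). The gripper opens to 85 mm and grips with 20 to 120 N. Pads are 22 mm wide; open, the fingers measure 114 mm over their backs; the gripper's body (76 mm by 85 mm) begins 54 mm behind the grasp point. The pads swing forward as they close: fully open they stand 13 mm farther back than shut.
Start: joints at [-1.322, 0.053, 1.613, -0, 1.476, -0.119], TCP at [0.225, -0.583, 0.405] pointing down, gripper open.
Joint ranges: [-3.01, 3.01], [-1.01, 2.22], [0.06, 2.58], [-1.02, 4.17], [0.09, 2.62], [-3.14, 3.14]. Speed limits (rad/s): [2.57, 2.57, 3.14, 3.14, 3.14, 3.14].

## Interface

Orientations are given as a rotation vector (axis times angle).
In Python, from station import get_obs, get_image, get_calibration, finish_job, look_for, masks_of, tip_of gives the robot as it stands.
- The arm moves only by the tool carry_out, never from a script. Its argument "increments" is a list of rows, each a list of 3 entries, a list of its own where there are three numbers: the turn, a rotation vector about the world's x, y, z in units of 0.1 rad (1.0 is 0.1 rad), then the shift along the world's x, y, z in units of 20 mm (1.0 is 20 mm), then the opening, from 0 (shut) to 1 (fully open). A call has 1 to 8 rows; each row shifts and turns the pose as measured when the row begins; what a row does not reach is not made up. A row lasts 1/10 s, in which the tool goes at most 50 mm and 8.59 degrees, less where a joint would pass 70% of its speed; a pose out of reach is approached as far as the arm can. A call with a number of a shift or a turn outside -1 to 1 is refused whole. A call with a gripper value outside its range is refused whole. The fingers move at their own pace and stop on an object; "squeeze" is the grip in N (left out, the last holds). Time passes only in rows, so rows that do not move let the fingers close. It gives the time, the measured TCP pose, the force and the opening at its end, in the units of the state.
- get_obs(): the state, without advancing time (a new reading comes with each control period).
- get_image(name): name is "scene" or "top" or "wrist"; returns (picture, depth): 480x640x3 uint8, blue, green, red; 480x640 float32, m along the optical axis (not along the pixel's ray), 0 where there is no reading.
- get_calibration(name): a dict with "fx", "fy", "cx", "cy" (pixels), "position" and "orientation" of the camera in the world. Camera axes: x right, y down, z forward; pixel columns grow to the right and rows downward; lengths in m; the calibration is good to about 2 mm. A picture is of the moment at which its call begins: read the wrist's pose just before it. get_calibration takes no time and is no camera call; for the wrist camera it gives the pose at the moment of the call.
- finish_job(): hands the job in, once; it reports no verdict.
Trained networks look in the newest picture that a camera, given by its name, has taken for a name from the list of things; names that differ only in an ending like _2 or _b are one class to them, and where a whole thing is asked for, a point or a joint stands for the part that bears it (a point fixed in the world has none). Each returns a list of dicts, best first, with "p" (0 to 1); they miss things now and then, are a little off and sometimes report something else, mostly with a low value. They report only what shows in the picture. A call takes as long as a camera call. They do not tell look-alikes from the thing itself.
- look_for(camera, query): "centre" ([column, row] in pixels, amid what is visible of it).
- masks_of(camera, query): "region" (480x640 bool, what is visible of it) and "centre" ([column, row] in pixels, amid what is visible of it).
- tip_of(camera, query): "centre" ([column, row] in pixels: a listed point, or the origin of a listed thing).
The state is a dict: "t": time; "q": joint angles; "dq": joint speeds; "effort": joint torques, N m; "tool_pos": TCP position; "tool_rot": TCP orientation; "contact_force": force on the tool from outside, world axes, zero at the start; "wrist_torque": the same for the moment, N m; "opening": finger opening in m.
Only numpy, scipy, OpenCV 4.12 (cv2) and the standard library are available. Lean on these libraries where they do the work, as an engineer would, in place of code of your own. Each camera call takes 0.05 s, during which the arm holds its last target.

## Task

The clipboard is trapped under the two small cartons and the jar in the rack on the van's deck. Slide it out towards the robot, under the rack's front rail, so that the cartons and the jar stay stacked upright where they are, and then set it down, without dropping it, flat inside the shallow tray. Leave the other things on the deck as they are, and let go of the clipboard at the end.

Things in the scene. Friction and masses are not known exactly. Their poses are not given: they have to be found in the camera images.
- bay: Fixed aluminium rack on the deck (z = 0 is its floor). Origin on the deck below the middle of its front rail; x points into the rack, away from the robot, y left along the rail. Rail: bar along y at x = 0, 6 mm thick, 300 mm long, 15 to 42 mm above the deck; the clipboard slides below it, a carton cannot. End frames at y = +-153 mm, 241 mm high, x = -76 to +140 mm.
- bay_rod (a point): Middle of the front overhead rod of the rack (rack frame -70, 0, 235 mm); axes as the rack's. Four 10 mm steel rods run along y at rack x = -70, -2, 66 and 134 mm, undersides 230 mm up. They block an upright gripper over the clip: reach in below and in front of this rod, the tool leaning back to the robot 22 to 45 degrees from vertical.
- board: The clipboard (loose, 0.12 to 0.2 kg): brown hardboard with a sheet and a steel clip, 165 x 100 x 8 mm (x, y, z). Origin at the centre of its underside, z up, long side along x. It lies on the deck below the cartons and the rail; its -x end, with the clip, sticks out about 65 mm in front of the rail, towards the robot; about 100 mm lie behind the rail.
- board_clip (a point): Centre of the top of the clipboard's upright steel clip (board frame -72.5, 0, 52 mm), axes as the board's. The clip is a solid block 16 mm (x) by 30 mm (y), standing from the board's face (z = 8 mm) to z = 52 mm. Grip it across its 30 mm width, fingers closing along the board's y. Once drawn out it can be let go and gripped again upright.
- carton_low: Lower closed carton (loose, about 0.15 kg), plain cardboard 100 x 110 x 40 mm (x, y, z), origin at the centre of its underside. Lies on the clipboard close behind the rail; the rail holds it back while the clipboard is drawn out, and it then settles 8 mm down on to the deck.
- carton_top: Upper closed carton (loose, about 0.08 kg), 85 x 90 x 34 mm, origin at the centre of its underside, lying on the lower carton.
- jar: Small white plastic jar (loose, about 0.05 kg), 42 mm diameter, 50 mm high, origin at the centre of its underside, standing on the upper carton.
- tray: Fixed shallow grey open tray, 200 x 142 x 22 mm outside (x, y, z), walls 4 mm, inside 192 x 134 mm; origin at the centre of its underside on the deck, x along its long side. It stands to the left or the right of the robot's centre line; the deep bin stands on the other side. The clipboard fits only with its long side along the tray's, either way round.
- tray_in (a point): Centre of the tray's inner floor (about 4 mm above the deck), axes as the tray's.
- deep_bin: Fixed grey bin full of white bottles, 190 x 140 x 85 mm (bottles up to 95 mm), origin at the centre of its underside. Not the tray; leave it.
- bottle: Bystander: clear water bottle with white cap, 60 mm diameter, 190 mm high, origin at the centre of its underside.
- tape: Bystander: roll of tape lying flat inside the rack beside the cartons, 68 mm outer diameter, 30 mm high, origin at the centre of its underside.
- can: Bystander: can 52 mm diameter, 75 mm high, beside the rack, origin at the centre of its underside.
- torch: Bystander: black hand lamp lying inside the rack on the other side of the cartons, 145 x 46 x 46 mm, origin on the deck 30 mm from the end of its handle.
Mind the look-alikes: they are no part of the job. Several things look just like the board: the one meant starts farthest from the robot's base.

How it is judged:
On the way:
1. the clipboard has been slid out wholly in front of the rack's rail (its centre 84 mm or more in front of it) while the cartons and jar are still stacked upright (x of board in the frame of bay below -0.084 m and angle between each of carton_low, carton_top, jar's own z axis and vertical below 0.2 rad and z of jar in the frame of carton_top above 0.03 m), for 0.1 s.
At the end, for the whole second after the job is handed in: Clipboard released, at rest, flat on the tray floor (5 mm in height, 30 mm from its centre, level to 0.06 rad); cartons and jar still stacked, level to 0.12 rad, within 40 mm of their start; bottle, tape, can and hand lamp within 30 mm of theirs (z of board in the frame of tray_in between -0.004 and 0.005 m and horizontal distance between board and tray_in below 0.03 m and angle between board's own z axis and vertical below 0.06 rad and linear speed of each of board, jar below 0.02 m/s and contact force between the fingers and board below 0.1 N and angle between each of carton_low, carton_top, jar's own z axis and vertical below 0.12 rad and distance of each of carton_low, carton_top, jar from where it was at the start of the episode below 0.04 m and z of carton_top in the frame of carton_low above 0.036 m and z of jar in the frame of carton_top above 0.03 m and distance of each of bottle, tape, can, torch from where it was at the start of the episode below 0.03 m); the robot touches nothing.
It fails at once if a carton or the jar topples (tilts more than 0.4 rad) (angle between any of carton_low, carton_top, jar's own z axis and vertical above 0.4 rad).
It fails at once if the clipboard is dropped (out of the fingers more than 45 mm above the deck) (height (world z) of board above 0.045 m and contact force between the fingers and board below 0.01 N).
It fails at once if a bystander is knocked away (bottle, tape, can or hand lamp moved more than 60 mm) (distance of any of bottle, tape, can, torch from where it was at the start of the episode above 0.06 m).
It also fails if it takes over 64 s, if anything falls off the work surface, if the arm or the gripper's body presses on something with over 40 N, if the wrist force passes 120 N, or if a joint passes its speed limit or range.

## Working session

There is one attempt and no reset: what is moved stays moved. The work goes in short steps, Python scripts to look and compute and a tool call to move; the robot and the scene stay as the last step left them, time stands still between calls to the robot, and variables do not carry over. Pictures are saved under pics/ and viewed, and the job is handed in when it is done.

Besides the shell and the picture viewer there is one more tool, called after "Call:" by a JSON object that holds its "method" and its "body", one argument or row to a line. carry_out: Moves the arm, as the interface text tells. Shifts and turns lie within -1 to 1; 1 stands for 20 mm of shift or 0.1 rad of turn. Its arguments: {"type":"object","properties":{"increments":{"type":"array","items":{"type":"array"}},"squeeze":{"type":"number"}},"required":["increments"]}

```bash
mkdir -p pics; ls; python3 - <<'E'
from station import *
import cv2
o=get_obs();print({k:o[k] for k in('t','tool_pos','tool_rot','opening')})
for n in('scene','top','wrist'):
    im,d=get_image(n);cv2.imwrite(f'pics/{n}0.png',im);c=get_calibration(n);print(n,c)
    import numpy as np;np.save(f'pics/{n}0d.npy',d)
E
```

```text
pics
{'t': 0.0, 'tool_pos': array([ 0.22463963, -0.58294397,  0.40345478]), 'tool_rot': array([ 0.93550445,  1.36263923, -0.93324817]), 'opening': 0.08575877780629179}
scene {'fx': 589.6535223611728, 'fy': 589.6535223611728, 'cx': 325.0644284278915, 'cy': 248.96574696792555, 'position': array([ 1.13203966, -0.80411332,  0.87072236]), 'orientation': array([-2.08621245, -0.73127757,  0.3528327 ])}
top {'fx': 465.5543658293419, 'fy': 465.5543658293419, 'cx': 315.94780207970945, 'cy': 238.8869708667449, 'position': array([ 0.40126299, -0.00473158,  1.11298433]), 'orientation': array([-2.14728066,  2.15744842, -0.12592503])}
wrist {'fx': 344.3865569106441, 'fy': 344.3865569106441, 'cx': 315.3089266490871, 'cy': 240.048272705886, 'position': array([ 0.29444586, -0.55600087,  0.37330794]), 'orientation': array([ 2.37950619, -1.63193545, -0.24719431])}
```

View pics/scene0.png

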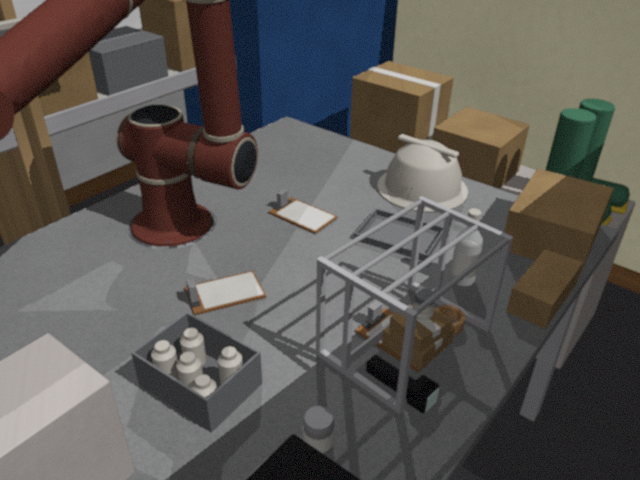

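View pics/top0.png

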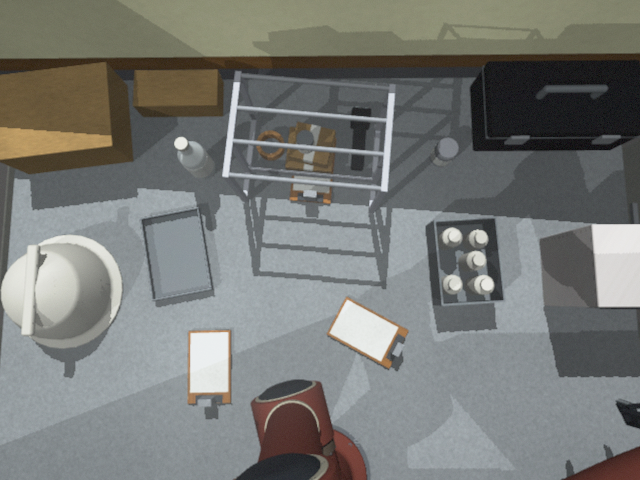

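View pics/wrist0.png

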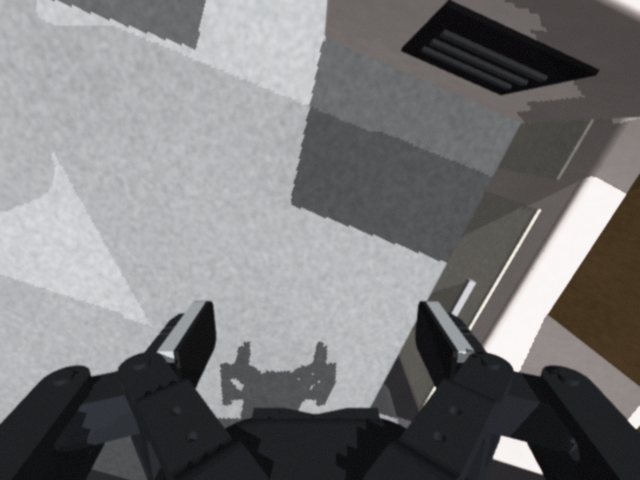

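The board in the rack shows its clip at about (311,193) in the top view. The tray is on the left at (178,253), and the two look-alikes are nearer the robot. Next I'll measure these.

```bash
cat > h.py <<'E'
from station import *
import cv2, numpy as np
from scipy.spatial.transform import Rotation as R
def pt(c,u,v,z=None,depth=None):
    Rm=R.from_rotvec(c['orientation']).as_matrix();r=Rm@np.array([(u-c['cx'])/c['fx'],(v-c['cy'])/c['fy'],1])
    s=depth if depth is not None else (z-c['position'][2])/r[2]
    return c['position']+s*r
def cloud(n,d):
    c=get_calibration(n);v,u=np.mgrid[0:480,0:640]
    r=np.stack([(u-c['cx'])/c['fx'],(v-c['cy'])/c['fy'],np.ones_like(d)],-1)*d[...,None]
    return r@R.from_rotvec(c['orientation']).as_matrix().T+c['position']
def proj(c,p):
    q=R.from_rotvec(c['orientation']).as_matrix().T@(np.asarray(p)-c['position']);return c['fx']*q[0]/q[2]+c['cx'],c['fy']*q[1]/q[2]+c['cy']
E
python3 - <<'E'
from h import *
c=get_calibration('top');d=np.load('pics/top0d.npy');im=cv2.imread('pics/top0.png')
P=cloud('top',d)
for n,z in(('bay_rod',.235),('bay',0),('board_clip',.052),('board',0),('tray_in',.004),('carton_low',.008),('carton_top',.048),('jar',.082),('tape',0),('torch',0),('bottle',0),('can',0)):
    for cam in('top','scene'):
        cc=get_calibration(cam)
        print(n,cam,[(np.round(r['p'],2),np.round(r['centre']),np.round(pt(cc,*r['centre'],z=z),4)) for r in tip_of(cam,n)[:4]])
# tray rim, clip top
m=(P[...,2]>.012)&(P[...,2]<.03)&(P[...,1]>.15)&(P[...,1]<.45)&(P[...,0]<.55)&(P[...,0]>.2)
print(m.sum());print(cv2.minAreaRect(P[m][:,:2].astype(np.float32)))
for x in (1,2):pass
cv2.imwrite('pics/topc.png',cv2.resize(im[60:220,210:410],None,fx=4,fy=4*.93,interpolation=cv2.INTER_CUBIC))
s=cv2.imread('pics/scene0.png');cv2.imwrite('pics/scc.png',cv2.resize(s[180:420,300:520],None,fx=2.5,fy=2.5,interpolation=cv2.INTER_CUBIC))
E
```

```text
bay_rod top [(np.float64(0.82), array([303., 181.]), array([0.6255, 0.0275, 0.235 ])), (np.float64(0.49), array([176., 257.]), array([0.4792, 0.2688, 0.235 ]))]
bay_rod scene [(np.float64(0.7), array([375., 227.]), array([0.6187, 0.0284, 0.235 ]))]
bay top [(np.float64(0.83), array([311., 176.]), array([0.6971, 0.0168, 0.    ]))]
bay scene [(np.float64(0.87), array([392., 329.]), array([0.6833, 0.0289, 0.    ]))]
board_clip top [(np.float64(0.93), array([398., 349.]), array([ 0.2876, -0.178 ,  0.052 ])), (np.float64(0.73), array([201., 399.]), array([0.1798, 0.2588, 0.052 ])), (np.float64(0.4), array([274., 147.]), array([0.755 , 0.1036, 0.052 ]))]
board_clip scene [(np.float64(0.97), array([375., 304.]), array([0.6405, 0.0204, 0.052 ])), (np.float64(0.93), array([282., 190.]), array([0.1645, 0.2586, 0.052 ])), (np.float64(0.91), array([194., 280.]), array([ 0.2819, -0.1662,  0.052 ])), (np.float64(0.74), array([447., 322.]), array([0.7873, 0.0675, 0.052 ]))]
board top [(np.float64(0.97), array([367., 329.]), array([ 0.3271, -0.1145,  0.    ])), (np.float64(0.93), array([312., 169.])
[... 1752 characters left out ...]
]))]
torch scene [(np.float64(0.9), array([381., 376.]), array([ 0.7384, -0.0978,  0.    ])), (np.float64(0.54), array([399., 340.]), array([0.7127, 0.01  , 0.    ])), (np.float64(0.28), array([420., 332.]), array([0.7341, 0.06  , 0.    ]))]
bottle top [(np.float64(0.69), array([208., 165.]), array([0.7264, 0.2711, 0.    ]))]
bottle scene [(np.float64(0.58), array([461., 281.]), array([0.7191, 0.2747, 0.    ]))]
can top [(np.float64(0.92), array([438., 159.]), array([ 0.7382, -0.2969,  0.    ]))]
can scene [(np.float64(0.95), array([319., 445.]), array([ 0.7424, -0.2988,  0.    ]))]
505
((0.3826565742492676, 0.30771851539611816), (0.3769370913505554, 0.15166811645030975), 15.021111488342285)
```

View pics/topc.png

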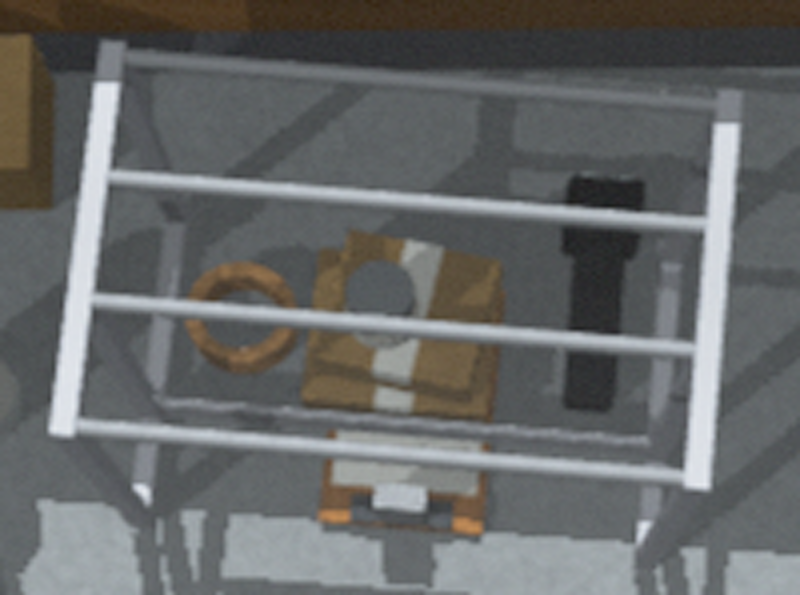

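View pics/scc.png

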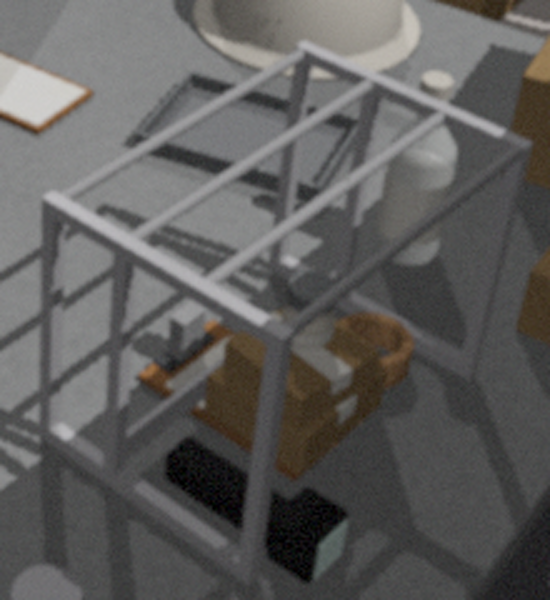

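```bash
python3 - <<'E'
from h import *
c=get_calibration('top')
q=lambda X,Y,z:pt(c,210+X/4,60+Y/3.72,z=z)
L=lambda a,b:np.degrees(np.arctan2((a-b)[1],(a-b)[0]))-90
a,b=q(78,427,.235),q(690,478,.235);print('rod',a,b,np.linalg.norm(a-b),(a+b)/2,L(a,b))
a,b=q(165,402,.042),q(645,440,.042);print('rail',a,b,np.linalg.norm(a-b),(a+b)/2,L(a,b))
a,b=q(320,514,.008),q(483,525,.008);print('board front',a,b,np.linalg.norm(a-b),(a+b)/2,L(a,b))
print('clip',q(400,497,.052))
im=cv2.imread('pics/top0.png')
cv2.imwrite('pics/tr.png',cv2.resize(im[195:315,130:230],None,fx=5,fy=5,interpolation=cv2.INTER_CUBIC))
d=np.load('pics/top0d.npy');P=cloud('top',d)
sub=P[185:205,296:326];z=sub[...,2];m=(z>.04)&(z<.065);print(m.sum(),sub[m].mean(0),sub[m].min(0),sub[m].max(0))
P2=cloud('scene',np.load('pics/scene0d.npy'));np.set_printoptions(precision=3,suppress=True)
sub=P2[285:330,355:400];z=sub[...,2];m=(z>.048)&(z<.056)&(sub[...,0]<.67);print(m.sum(),np.median(sub[m],0),sub[m].min(0),sub[m].max(0))
E
```

```text
rod [0.63831261 0.16980996 0.235     ] [ 0.60929475 -0.12571353  0.235     ] 0.2969447249134082 [0.62380368 0.02204821 0.235     ] -5.607974896923423
rail [0.70640326 0.15691058 0.042     ] [ 0.67977244 -0.12639079  0.042     ] 0.2845502862644309 [0.69308785 0.0152599  0.042     ] -5.370122630954242
board front [0.64055865 0.0671317  0.008     ] [ 0.63267285 -0.0314145   0.008     ] 0.09886121566482875 [0.63661575 0.0178586  0.008     ] -4.57513780459324
clip [0.6415795  0.01775507 0.052     ]
101 [0.64210452 0.02008204 0.05116458] [0.63404417 0.00608906 0.04000647] [0.65088099 0.0344667  0.05711843]
93 [0.643 0.016 0.053] [0.632 0.001 0.048] [0.651 0.033 0.056]
```

View pics/tr.png

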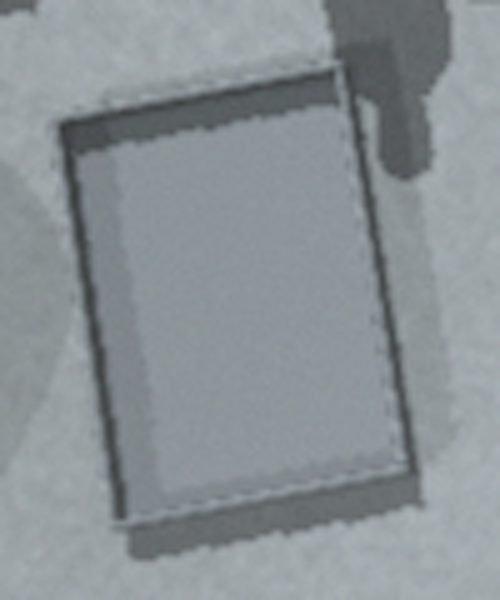

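```bash
python3 - <<'E'
from h import *
np.set_printoptions(precision=4,suppress=True)
c=get_calibration('top')
k=[(62,122),(345,65),(415,470),(118,522)]
w=np.array([pt(c,130+a/5,195+b/5,z=.022) for a,b in k]);print(w,w.mean(0))
print([np.linalg.norm(w[i]-w[i-1]) for i in range(4)])
for i,j in((0,3),(1,2)):
    dd=w[i]-w[j];print(np.degrees(np.arctan2(dd[1],dd[0])))
for i,j in((0,1),(3,2)):
    dd=w[i]-w[j];print(np.degrees(np.arctan2(dd[1],dd[0]))-90)
o=get_obs();T=R.from_rotvec(o['tool_rot']).as_matrix();print(T)
cw=get_calibration('wrist');print('cam in tool',T.T@(cw['position']-o['tool_pos']));print(T.T@R.from_rotvec(cw['orientation']).as_matrix())
# target
psi=np.radians(-5.2)
for th in (30,35):
  t=np.radians(th)
  a=np.array([np.sin(t)*np.cos(psi),np.sin(t)*np.sin(psi),-np.cos(t)])
  for s in(1,-1):
    z=s*np.array([-np.sin(psi),np.cos(psi),0]);M=np.stack([a,np.cross(z,a),z],1)
    print(th,s,R.from_matrix(M).as_rotvec(),'rel',R.from_matrix(M@T.T).as_rotvec(),'TCP',np.array([.642,.0175,.036])-.155*a)
E
```

```text
[[0.5881 0.418  0.022 ]
 [0.6149 0.2835 0.022 ]
 [0.4225 0.2455 0.022 ]
 [0.3989 0.3837 0.022 ]] [0.5061 0.3327 0.022 ]
[np.float64(0.19226372469711972), np.float64(0.13707991549728585), np.float64(0.19620904834166103), np.float64(0.1401780890743986)]
10.26955849668565
11.178206411089155
11.281475763751843
9.656538019068606
[[ 0.      0.9331  0.3596]
 [-0.0001  0.3596 -0.9331]
 [-1.      0.      0.0001]]
cam in tool [ 0.0305  0.0748 -0.0001]
[[-0.0004 -0.2948  0.9556]
 [ 0.0005 -0.9556 -0.2948]
 [ 1.      0.0004  0.0005]]
30 1 [-1.3654  0.8732  0.7459] rel [-0.7092 -0.0988  2.6022] TCP [0.5648 0.0245 0.1702]
30 -1 [ 1.4579  0.7557 -0.8847] rel [ 0.073 -0.523 -0.448] TCP [0.5648 0.0245 0.1702]
35 1 [-1.3946  0.8084  0.6787] rel [-0.8251 -0.1149  2.573 ] TCP [0.5535 0.0256 0.163 ]
35 -1 [ 1.4797  0.6869 -0.8182] rel [ 0.0852 -0.6102 -0.4441] TCP [0.5535 0.0256 0.163 ]
```

Call:
{"method": "carry_out", "body": {
  "increments": [
    [[0,0,0.9],[0.45,1,0],0.7],
    [[0,0,0.9],[0.45,1,0],0.7],
    [[0,0,0.9],[0.45,1,0],0.7],
    [[0,0,0.9],[0.45,1,0],0.7],
    [[0,0,0.9],[0.45,1,0],0.7],
    [[0,0,0.9],[0.45,1,0],0.7],
    [[0,0,0.9],[0.45,1,0],0.7],
    [[0,0,0.9],[0.45,1,0],0.7]
  ],
  "squeeze": 90
}}

```text
t: 2.15
tool_pos: [0.2973, -0.4193, 0.4047]
tool_rot: [0.359, 1.54, -0.36]
contact_force: [0.5, 0.5, -0.4]
opening: 0.0596
```

Call:
{"method": "carry_out", "body": {
  "increments": [
    [[0,0,0.9],[0.45,1,0],0.7],
    [[0,0,0.9],[0.45,1,0],0.7],
    [[0,0,0.9],[0.45,1,0],0.7],
    [[0,0,0.9],[0.45,1,0],0.7],
    [[0,0,0.9],[0.45,1,0],0.7],
    [[0,0,0.9],[0.45,1,0],0.7],
    [[0,0,0.9],[0.45,1,0],0.7],
    [[0,0,0.9],[0.45,1,0],0.7]
  ]
}}

```text
t: 2.95
tool_pos: [0.3712, -0.252, 0.4059]
tool_rot: [-0.231, 1.555, 0.227]
contact_force: [-0.4, 0.4, -0.2]
opening: 0.0599
```

Call:
{"method": "carry_out", "body": {
  "increments": [
    [[0,0,0.9],[0.45,1,0],0.7],
    [[0,0,0.9],[0.45,1,0],0.7],
    [[0,0,0.9],[0.45,1,0],0.7],
    [[0,0,0.9],[0.45,1,0],0.7],
    [[0,0,0.9],[0.45,1,0],0.7],
    [[0,0,0.9],[0.45,1,0],0.7],
    [[0,0,0.9],[0.45,1,0],0.7],
    [[0,0,0.9],[0.45,1,0],0.7]
  ]
}}

```text
t: 3.75
tool_pos: [0.445, -0.0846, 0.4075]
tool_rot: [-0.814, 1.406, 0.807]
contact_force: [-0.9, -0.2, 0.2]
opening: 0.0602
```

Call:
{"method": "carry_out", "body": {
  "increments": [
    [[0,0,0.8],[0.2,0.8,0],0.7],
    [[0,0,0.8],[0.2,0.8,0],0.7],
    [[0,0,0.8],[0.2,0.8,0],0.7],
    [[0,0,0.8],[0.2,0.8,0],0.7],
    [[0,0,0.8],[0,0.8,0],0.7],
    [[0,0,0.8],[0,0.8,0],0.7],
    [[0,0,0.5],[0,0.6,0],0.7],
    [[0,0,0],[0,0,0],0.7]
  ]
}}

```text
t: 4.55
tool_pos: [0.4617, 0.0303, 0.4086]
tool_rot: [-1.231, 1.184, 1.226]
contact_force: [-0.9, -0.4, -0.2]
opening: 0.0601
```

```bash
cat >> h.py <<'E'
np.set_printoptions(precision=4,suppress=True)
def goal(th,psi,g=None):
    t=np.radians(th);p=np.radians(psi)
    a=np.array([np.sin(t)*np.cos(p),np.sin(t)*np.sin(p),-np.cos(t)]);z=np.array([-np.sin(p),np.cos(p),0]);M=np.stack([a,np.cross(z,a),z],1)
    return M,None if g is None else np.array(g)-.155*a
def rel(th,psi,g):
    o=get_obs();T=R.from_rotvec(o['tool_rot']).as_matrix();M,p=goal(th,psi,g)
    print('t',o['t'],'q',o['q'],'tcp',o['tool_pos'],'grasp',o['tool_pos']+.155*T[:,0],'F',o['contact_force'],'op',o['opening'])
    print('lean',np.degrees(np.arccos(-T[2,0])),'jaw yaw',np.degrees(np.arctan2(-T[0,2],T[1,2])),'jawz',T[2,2])
    print('turn units',R.from_matrix(M@T.T).as_rotvec()/.1,'shift units',(p-o['tool_pos'])/.02)
E
python3 -c "
from h import *
rel(35,-5.2,(.642,.0175,.036))"
```

```text
t 4.55 q [-0.097  -0.3581  1.9733  0.0064  1.5172 -1.6971] tcp [0.4617 0.0303 0.4086] grasp [0.4632 0.0311 0.2536] F [-0.8967 -0.4453 -0.2499] op 0.060084226823520805
lean 0.6396300268099422 jaw yaw 1.6620757382888527 jawz 0.005196173336284304
turn units [-0.236 -6.009 -1.177] shift units [  4.589   -0.237  -12.2801]
```

Call:
{"method": "carry_out", "body": {
  "increments": [
    [[0,-0.8,-0.15],[0.25,0,-1],0.75],
    [[0,-0.8,-0.15],[0.25,0,-1],0.75],
    [[0,-0.8,-0.15],[0.25,0,-1],0.75],
    [[0,-0.8,-0.15],[0.25,0,-1],0.75],
    [[0,-0.8,-0.15],[0.25,0,-1],0.75],
    [[0,-0.8,-0.15],[0.3,0,-1],0.75],
    [[0,-0.8,-0.15],[0.3,0,-1],0.75],
    [[0,-0.3,-0.1],[0.3,0,-1],0.75]
  ]
}}

```text
t: 5.35
tool_pos: [0.507, 0.0265, 0.249]
tool_rot: [-1.379, 0.784, 0.66]
contact_force: [-0.1, 0.2, 0.4]
opening: 0.0643
```

Call:
{"method": "carry_out", "body": {
  "increments": [
    [[0,0,0],[0.1,0,-0.6],0.75],
    [[0,0,0],[0,0,0],0.75]
  ]
}}

```text
t: 5.55
tool_pos: [0.5077, 0.0255, 0.2326]
tool_rot: [-1.376, 0.791, 0.663]
contact_force: [0.0, 0.0, 0.2]
opening: 0.0641
```

```bash
python3 -c "
from h import *
rel(35,-5.2,(.642,.0175,.036))
im,d=get_image('wrist');cv2.imwrite('pics/w1.png',im);np.save('pics/w1d.npy',d)
c=get_calibration('wrist')
for r in tip_of('wrist','board_clip'): print(r['p'],r['centre'],pt(c,*r['centre'],z=.052))
P=cloud('wrist',d);m=(P[...,2]>.046)&(P[...,2]<.058)&(P[...,0]>.62)&(P[...,0]<.67)&(abs(P[...,1]-.017)<.03)
print(m.sum(),P[m].min(0),P[m].max(0),cv2.minAreaRect(P[m][:,:2].astype(np.float32)))
"
```

```text
t 5.55 q [-0.1    -0.1782  2.1749  0.0348  0.5173 -1.5872] tcp [0.5077 0.0255 0.2326] grasp [0.5985 0.0191 0.1072] F [0.0058 0.0051 0.1947] op 0.06407748271432619
lean 35.982687726300405 jaw yaw -5.792440420998463 jawz 0.022059959311856614
turn units [-0.2035  0.1885  0.1052] shift units [ 2.2893  0.0037 -3.4835]
1319 [0.6321 0.0029 0.046 ] [0.6519 0.0337 0.0565] ((0.6418939232826233, 0.018197322264313698), (0.029971882700920105, 0.017920613288879395), 84.19518280029297)
```

View pics/w1.png

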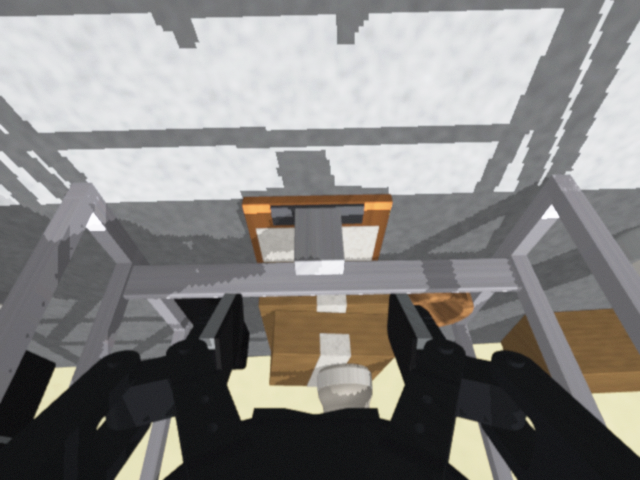

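The wrist view shows the clip at (319,240), centred between the fingers. Depth puts it at (0.642, 0.018) with yaw about -5.8°. Going in.

Call:
{"method": "carry_out", "body": {
  "increments": [
    [[-0.1,0,0],[0.45,0,-0.7],0.75],
    [[-0.1,0,0],[0.45,0,-0.7],0.75],
    [[0,0,0],[0.45,0,-0.7],0.75],
    [[0,0,0],[0.45,0,-0.7],0.75],
    [[0,0,0],[0.4,0,-0.5],0.75],
    [[0,0,0],[0,0,0],0.75]
  ]
}}

```text
t: 6.25
tool_pos: [0.5585, 0.0239, 0.1775]
tool_rot: [-1.4, 0.785, 0.637]
contact_force: [-1.3, -0.7, -0.5]
opening: 0.0638
```

```bash
python3 -c "
from h import *
rel(36,-5.8,(.642,.018,.036))"
```

```text
t 6.25 q [-0.089   0.0498  2.0745 -0.0211  0.3652 -1.5385] tcp [0.5585 0.0239 0.1775] grasp [0.652  0.0144 0.0543] F [-1.2694 -0.6635 -0.4971] op 0.06377489715570488
lean 37.36583555430669 jaw yaw -5.930918228326729 jawz 0.0016586499511926367
turn units [0.0079 0.2388 0.023 ] shift units [-0.355   0.166  -0.8054]
```

Call:
{"method": "carry_out", "body": {
  "increments": [
    [[0,0.1,0],[-0.2,0.1,-0.4],0.75],
    [[0,0.1,0],[-0.2,0.1,-0.4],0.75],
    [[0,0,0],[0,0,-0.1],0.75],
    [[0,0,0],[0,0,0],0.75]
  ]
}}

```text
t: 6.65
tool_pos: [0.5503, 0.028, 0.1617]
tool_rot: [-1.397, 0.799, 0.649]
contact_force: [0.6, -1.0, -0.2]
opening: 0.0639
```

```bash
python3 -c "
from h import *
rel(36,-5.8,(.642,.018,.036))"
```

```text
t 6.65 q [-0.0816  0.0645  2.091  -0.0399  0.351  -1.5156] tcp [0.5503 0.028  0.1617] grasp [0.6418 0.0184 0.0369] F [ 0.5813 -0.9866 -0.2411] op 0.06391385565253051
lean 36.40910661155676 jaw yaw -5.956131675844037 jawz -0.0005510778611445555
turn units [0.0128 0.0705 0.0272] shift units [ 0.0526 -0.0392 -0.0131]
```

Call:
{"method": "carry_out", "body": {
  "increments": [
    [[0,0,0],[0,0,0],0.4],
    [[0,0,0],[0,0,0],0.2],
    [[0,0,0],[0,0,0],0],
    [[0,0,0],[0,0,0],0],
    [[0,0,0],[0,0,0],0],
    [[0,0,0],[0,0,0],0]
  ],
  "squeeze": 90
}}

```text
t: 7.25
tool_pos: [0.5502, 0.0281, 0.1624]
tool_rot: [-1.397, 0.798, 0.649]
contact_force: [-1.6, 0.9, -0.3]
opening: 0.029
```

Call:
{"method": "carry_out", "body": {
  "increments": [
    [[0,0,0],[-0.2,0.02,0],0],
    [[0,0,0],[-0.3,0.03,0],0],
    [[0,0,0],[-0.3,0.03,0],0],
    [[0,0,0],[-0.3,0.03,0],0],
    [[0,0,0],[-0.3,0.03,0],0],
    [[0,0,0],[-0.3,0.03,0],0]
  ]
}}

```text
t: 7.85
tool_pos: [0.5142, 0.0315, 0.1624]
tool_rot: [-1.397, 0.797, 0.647]
contact_force: [3.7, 0.2, -3.1]
opening: 0.0284
```

```bash
python3 -c "
from h import *
rel(36,-5.8,(.642,.018,.036))
for n in ('scene',):
  im,d=get_image(n);cv2.imwrite('pics/s2.png',im)"
```

```text
t 7.85 q [-0.0804 -0.0204  2.1764 -0.0427  0.3483 -1.5117] tcp [0.5142 0.0315 0.1624] grasp [0.606  0.0218 0.0379] F [ 3.6886  0.2134 -3.0658] op 0.02844318338814723
lean 36.540243015088016 jaw yaw -5.975028278756337 jawz -0.00042191626762622114
turn units [0.0139 0.0934 0.0305] shift units [ 1.8582 -0.2128 -0.0504]
```

View pics/s2.png

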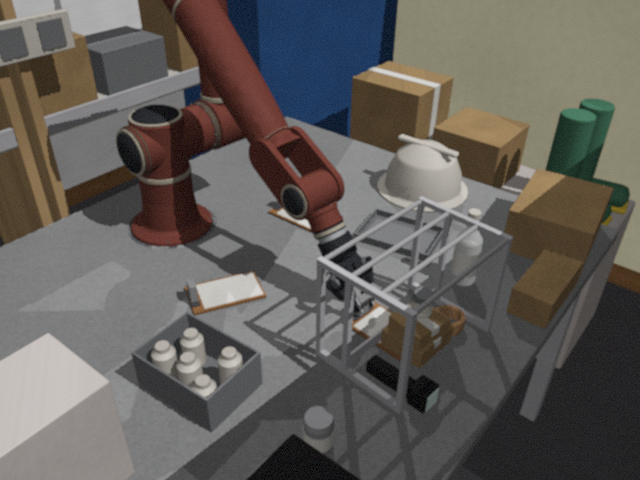

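The board is sliding out and the cartons at (425,330) haven't moved. I'll keep pulling.

Call:
{"method": "carry_out", "body": {
  "increments": [
    [[0,0,0],[-0.35,0.035,0],0],
    [[0,0,0],[-0.35,0.035,0],0],
    [[0,0,0],[-0.35,0.035,0],0],
    [[0,0,0],[-0.35,0.035,0],0],
    [[0,0,0],[-0.3,0.03,0],0],
    [[0,0,0],[-0.3,0.03,0],0],
    [[0,0,0],[-0.3,0.03,0],0],
    [[0,0,0],[-0.3,0.03,0],0]
  ]
}}

```text
t: 8.7
tool_pos: [0.4568, 0.0373, 0.1623]
tool_rot: [-1.397, 0.798, 0.648]
contact_force: [1.1, -0.9, 0.0]
opening: 0.0284
```

Call:
{"method": "carry_out", "body": {
  "increments": [
    [[0,0,0],[-0.3,0.03,0],0],
    [[0,0,0],[-0.3,0.03,0],0],
    [[0,0,0],[-0.3,0.03,0],0],
    [[0,0,0],[-0.3,0.03,0],0],
    [[0,0,0],[-0.35,0.035,0],0],
    [[0,0,0],[-0.35,0.035,0],0],
    [[0,0,0],[-0.35,0.035,0],0],
    [[0,0,0],[-0.35,0.035,0],0]
  ]
}}

```text
t: 9.5
tool_pos: [0.4, 0.043, 0.1623]
tool_rot: [-1.397, 0.797, 0.648]
contact_force: [0.9, -0.3, 1.1]
opening: 0.0289
```

```bash
python3 -c "
from h import *
rel(36,-5.8,(.642,.018,.036))
for n in ('scene','top'):
  im,d=get_image(n);cv2.imwrite('pics/%s3.png'%n,im)
s=cv2.imread('pics/scene3.png')[180:420,280:520];t=cv2.imread('pics/top3.png')[60:300,190:430]
cv2.imwrite('pics/c3.png',cv2.resize(np.hstack([s,t]),None,fx=1.65,fy=1.65))
"
```

```text
t 9.5 q [-0.0734 -0.3459  2.4482 -0.0473  0.4025 -1.5029] tcp [0.4    0.043  0.1623] grasp [0.4918 0.0334 0.0377] F [ 0.8808 -0.2695  1.0535] op 0.028852742740120542
lean 36.52192318047201 jaw yaw -5.961151497736856 jawz -0.00040949342958568336
turn units [0.0134 0.0902 0.0281] shift units [ 7.5664 -0.7895 -0.0427]
```

View pics/c3.png

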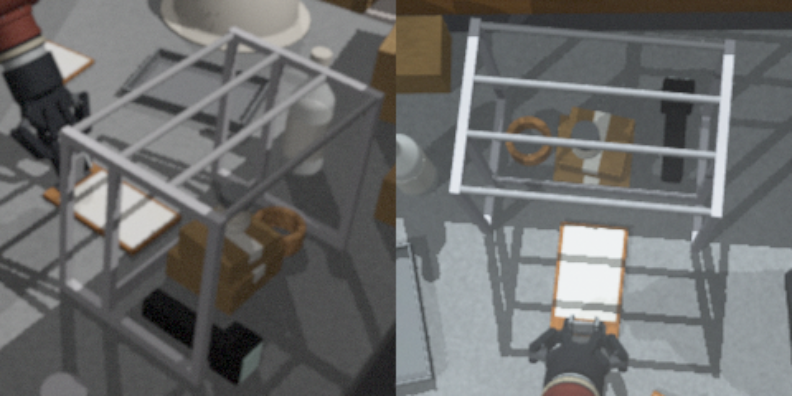

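The board is clear of the rail and the stack is still upright. I'll lift it a little and check for droop.

Call:
{"method": "carry_out", "body": {
  "increments": [
    [[0,0,0],[-0.1,0.0,0.4],0],
    [[0,0,0],[-0.1,0.0,0.5],0],
    [[0,0,0],[-0.1,0.0,0.5],0],
    [[0,0,0],[-0.1,0.0,0.5],0],
    [[0,0,0],[0,0,0],0]
  ]
}}

```text
t: 10.1
tool_pos: [0.3893, 0.0432, 0.1987]
tool_rot: [-1.394, 0.804, 0.655]
contact_force: [-0.3, 0.8, -0.1]
opening: 0.0287
```

```bash
python3 -c "
from h import *
rel(36,10.5,(.435,.320,.072))
o=get_obs()
for n in ('scene','top','wrist'):
  im,d=get_image(n);cv2.imwrite('pics/%s4.png'%n,im)
  if n!='wrist':
    P=cloud(n,d);m=(P[...,2]>.015)&(P[...,2]<.1)&(P[...,0]>.51)&(P[...,0]<.61)&(abs(P[...,1]-.025)<.04)
    Q=P[m];A=np.c_[Q[:,:2],np.ones(len(Q))];s=np.linalg.lstsq(A,Q[:,2],rcond=None)[0];print(n,len(Q),s[:2],s@[.56,.025,1],s@[.5,.03,1])
s=cv2.imread('pics/scene4.png')[180:420,280:520];t=cv2.imread('pics/top4.png')[60:300,190:430]
cv2.imwrite('pics/c4.png',cv2.resize(np.hstack([s,t]),None,fx=1.65,fy=1.65))
"
```

```text
t 10.1 q [-0.0752 -0.4847  2.4652 -0.0344  0.5332 -1.5184] tcp [0.3893 0.0432 0.1987] grasp [0.4799 0.0337 0.0733] F [-0.2931  0.8333 -0.1288] op 0.028691184466185807
lean 36.00446473791151 jaw yaw -5.954417380624883 jawz -0.0007517361410118162
turn units [0.0075 0.0011 2.8718] shift units [-2.195  13.0092 -0.0668]
scene 592 [-0.0109  0.0026] 0.045404793870056664 0.04607336269303715
top 1493 [-0.0083  0.0002] 0.04215629148009212 0.04265646709690702
```

View pics/c4.png

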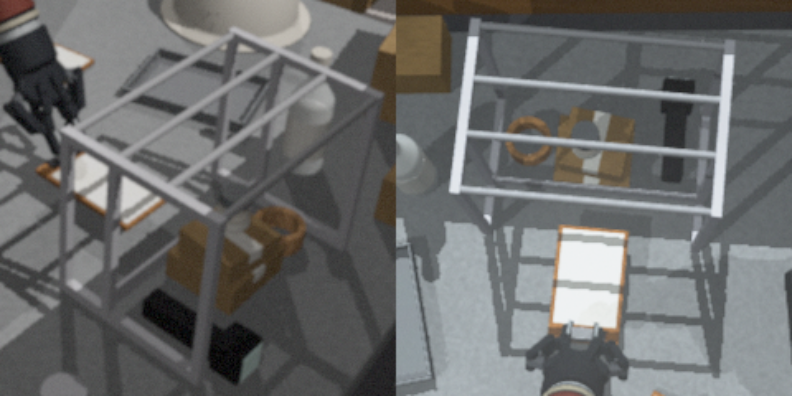

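View pics/wrist4.png

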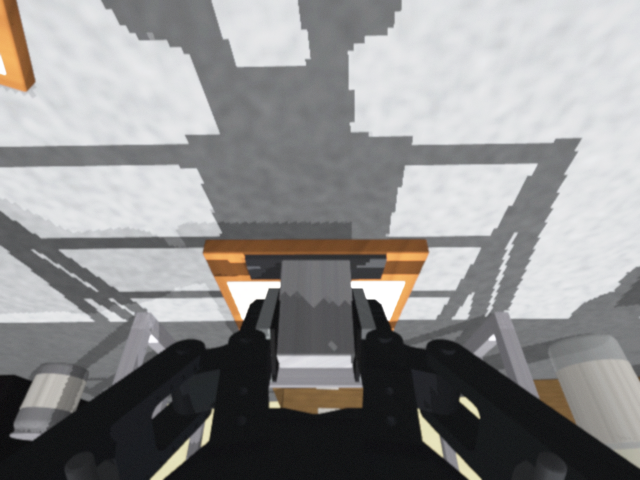

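Call:
{"method": "carry_out", "body": {
  "increments": [
    [[0,0,0],[-0.4,0.1,0],0],
    [[0,0,0],[-0.4,0.3,0],0],
    [[0,0,0],[-0.4,0.5,0],0],
    [[0,0,0],[-0.3,0.6,0],0],
    [[0,0,0.1],[-0.2,0.7,0],0],
    [[0,0,0.2],[-0.1,0.7,0],0],
    [[0,0,0.2],[0,0.7,0],0],
    [[0,0,0.2],[0,0.7,0],0]
  ]
}}

```text
t: 11.05
tool_pos: [0.3488, 0.1306, 0.1893]
tool_rot: [-1.422, 0.775, 0.721]
contact_force: [-0.6, 0.4, -1.2]
opening: 0.0285
```

```bash
python3 -c "
from h import *
rel(36,10.5,(.435,.320,.072))"
```

```text
t 11.05 q [ 0.1964 -0.5212  2.5032 -0.248   0.5775 -1.1708] tcp [0.3488 0.1306 0.1893] grasp [0.4374 0.127  0.0622] F [-0.6237  0.432  -1.1681] op 0.02851634867284183
lean 34.91716723602397 jaw yaw -2.0971965070759744 jawz -0.002314358473146816
turn units [ 0.037  -0.1872  2.1988] shift units [-0.1676  8.6422  0.4047]
```

Call:
{"method": "carry_out", "body": {
  "increments": [
    [[0,-0.1,0.2],[0,0.2,0.4],0],
    [[0,-0.1,0.2],[0,0.3,0.4],0],
    [[0,0,0.2],[0,0.5,0.1],0],
    [[0,0,0.2],[0,0.5,0],0],
    [[0,0,0.2],[0,0.5,0],0],
    [[0,0,0.2],[0,0.5,0],0],
    [[0,0,0.2],[0,0.5,0],0],
    [[0,0,0.2],[0,0.5,0],0]
  ]
}}

```text
t: 11.85
tool_pos: [0.3483, 0.2055, 0.2071]
tool_rot: [-1.506, 0.644, 0.839]
contact_force: [0.4, -0.7, -1.2]
opening: 0.0285
```

```bash
python3 -c "
from h import *
rel(36,10.5,(.435,.320,.072))"
```

```text
t 11.85 q [ 0.388  -0.4392  2.4201 -0.2807  0.5668 -1.1277] tcp [0.3483 0.2055 0.2071] grasp [0.4385 0.2174 0.0817] F [ 0.3876 -0.7044 -1.1704] op 0.028458783696564644
lean 35.955897922054824 jaw yaw 7.758115781422674 jawz -0.002570747792760786
turn units [ 0.0266 -0.0036  0.4786] shift units [-0.1433  4.8968 -0.4868]
```

Call:
{"method": "carry_out", "body": {
  "increments": [
    [[0,0,0.1],[0,0.6,-0.1],0],
    [[0,0,0.1],[0,0.7,-0.1],0],
    [[0,0,0.1],[0,0.7,-0.1],0],
    [[0,0,0.1],[0,0.7,0],0],
    [[0,0,0],[0,0.7,0],0],
    [[0,0,0],[0,0.7,0],0],
    [[0,0,0],[0,0.6,0],0],
    [[0,0,0],[0,0,0],0]
  ]
}}

```text
t: 12.65
tool_pos: [0.3472, 0.309, 0.199]
tool_rot: [-1.528, 0.608, 0.881]
contact_force: [-0.7, 0.6, -1.2]
opening: 0.0288
```

```bash
python3 -c "
from h import *
rel(36,10.5,(.435,.320,.072))
for n in ('scene','top','wrist'):
  im,d=get_image(n);cv2.imwrite('pics/%s5.png'%n,im);np.save('pics/%s5d.npy'%n,d)
  if n!='wrist':
    P=cloud(n,d);m=(P[...,2]>.035)&(P[...,2]<.09)&(P[...,0]>.475)&(P[...,0]<.7)&(P[...,1]>.2)&(P[...,1]<.42)
    if n=='top': m[:200]=0
    Q=P[m];A=np.c_[Q[:,:2],np.ones(len(Q))];s=np.linalg.lstsq(A,Q[:,2],rcond=None)[0];print(n,len(Q),s[:2],s@[.5,.33,1],cv2.minAreaRect(Q[:,:2].astype(np.float32)))
s=cv2.imread('pics/scene5.png')[180:420,280:520];t=cv2.imread('pics/top5.png')[150:390,90:330]
cv2.imwrite('pics/c5.png',cv2.resize(np.hstack([s,t]),None,fx=1.65,fy=1.65))
cv2.imwrite('pics/t5.png',cv2.resize(t[20:180,30:150],None,fx=4,fy=3.7,interpolation=cv2.INTER_CUBIC))
"
```

```text
t 12.65 q [ 0.6243 -0.2076  2.2659 -0.4886  0.559  -0.7874] tcp [0.3472 0.309  0.199 ] grasp [0.4364 0.3257 0.0733] F [-0.7055  0.6285 -1.1926] op 0.028798448656572124
lean 35.818331696315724 jaw yaw 10.784466438674633 jawz -0.0024287144009964567
turn units [ 0.0297 -0.0267 -0.0496] shift units [-0.089  -0.2808 -0.0784]
scene 745 [ 0.0454 -0.0317] 0.04369776558110171 ((0.5961068868637085, 0.3357865810394287), (0.13717436790466309, 0.2259276658296585), 83.03935241699219)
top 2165 [-0.0104 -0.0019] 0.04271453869749876 ((0.5286374092102051, 0.34378764033317566), (0.1268918365240097, 0.10176581144332886), 10.394428253173828)
```

View pics/c5.png

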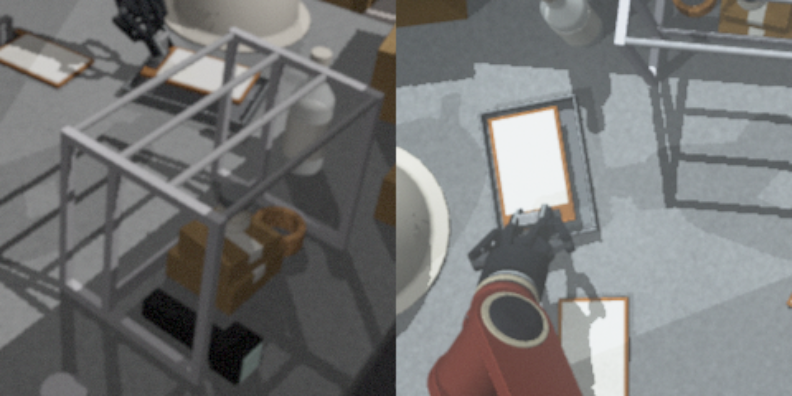

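View pics/t5.png

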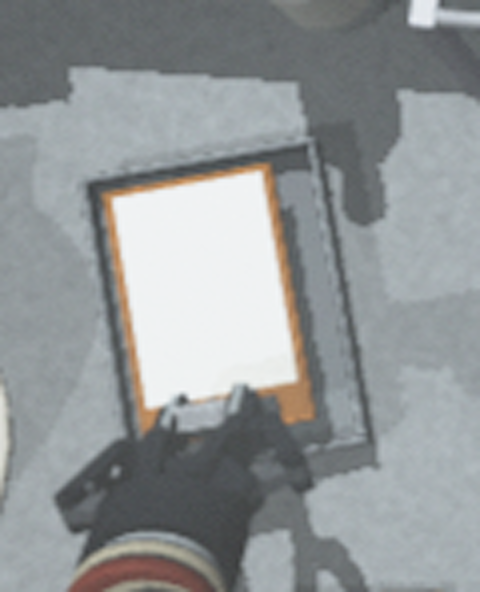

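```bash
python3 -c "
from h import *
c=get_calibration('top')
q=lambda X,Y,z:pt(c,120+X/4,170+Y/3.7,z=z)
A,B,C=q(105,194,.043),q(271,164,.043),q(314,420,.043)
print('board',A,B,C,np.linalg.norm(A-B),np.linalg.norm(B-C),'centre',(A+C)/2)
k=[(90,185),(312,140),(373,440)]
w=[q(*x,.022) for x in k];print('tray',w,'centre',(w[0]+w[2])/2)
"
```

```text
board [0.5773 0.4005 0.043 ] [0.5959 0.304  0.043 ] [0.4347 0.2743 0.043 ] 0.09834710572253172 0.1639419416782952 centre [0.506  0.3374 0.043 ]
tray [array([0.5867, 0.4177, 0.022 ]), array([0.6153, 0.286 , 0.022 ]), array([0.4226, 0.2449, 0.022 ])] centre [0.5047 0.3313 0.022 ]
```

The board sits level over the tray and about 6 mm too far left. I'll shift it right and lower it.

Call:
{"method": "carry_out", "body": {
  "increments": [
    [[0,0,0],[-0.1,-0.35,0],0],
    [[0,0,0],[0,0,-0.35],0],
    [[0,0,0],[0,0,-0.35],0],
    [[0,0,0],[0,0,-0.3],0],
    [[0,0,0],[0,0,-0.2],0],
    [[0,0,0],[0,0,0],0]
  ]
}}

```text
t: 13.4
tool_pos: [0.3444, 0.2976, 0.1715]
tool_rot: [-1.526, 0.614, 0.878]
contact_force: [-0.3, 1.0, -1.3]
opening: 0.0288
```

```bash
python3 -c "
from h import *
rel(36,10.5,(.434,.320,.042))
im,d=get_image('top');cv2.imwrite('pics/t6.png',cv2.resize(im[170:330,120:240],None,fx=4,fy=3.7,interpolation=cv2.INTER_CUBIC))
P=cloud('top',d);Q=P[215:290,150:205];print(np.median(Q[10:60,15:40,2]))
"
```

```text
t 13.4 q [ 0.6058 -0.1738  2.2945 -0.5279  0.5017 -0.7497] tcp [0.3444 0.2976 0.1715] grasp [0.4334 0.3135 0.0456] F [-0.3315  0.9822 -1.3114] op 0.02877995308263629
lean 35.6731433502147 jaw yaw 10.477613038289189 jawz -0.003896907354185075
turn units [ 0.0487 -0.0491  0.004 ] shift units [ 0.0014  0.2923 -0.2047]
0.015062588103865182
```

View pics/t6.png

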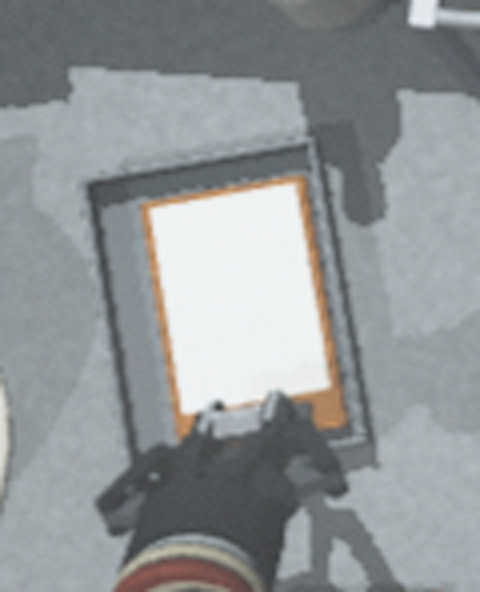

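```bash
python3 -c "
from h import *
c=get_calibration('top')
q=lambda X,Y,z:pt(c,120+X/4,170+Y/3.7,z=z)
A,B,C=q(142,205,.015),q(306,178,.015),q(348,428,.015)
print('board',A,B,C,np.linalg.norm(A-B),np.linalg.norm(B-C),'centre',(A+C)/2)
im,d=get_image('wrist');cv2.imwrite('pics/w6.png',im)
"
```

```text
board [0.5746 0.3886 0.015 ] [0.5917 0.2907 0.015 ] [0.4304 0.2614 0.015 ] 0.09936638799501661 0.16392887587479002 centre [0.5025 0.325  0.015 ]
```

View pics/w6.png

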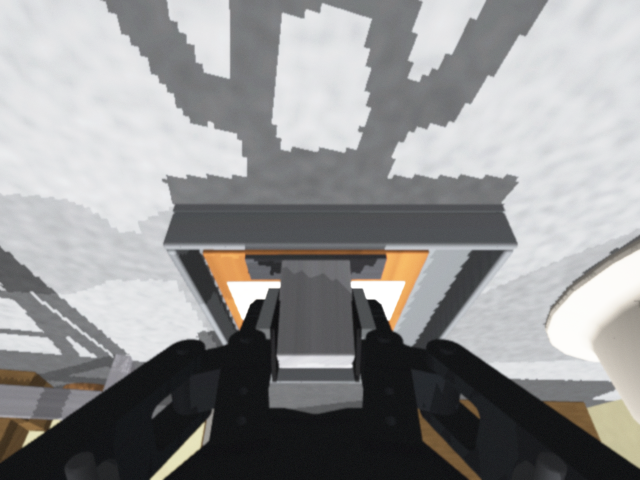

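The board is inside the walls, about 7 mm right of centre. I'll re-centre it and touch down gently.

Call:
{"method": "carry_out", "body": {
  "increments": [
    [[0,0,0],[0.1,0.25,0],0],
    [[0,0,0],[0,0,-0.08],0],
    [[0,0,0],[0,0,-0.08],0],
    [[0,0,0],[0,0,0],0]
  ]
}}

```text
t: 13.9
tool_pos: [0.3474, 0.304, 0.1699]
tool_rot: [-1.526, 0.61, 0.877]
contact_force: [0.1, -0.9, -0.7]
opening: 0.0285
```

```bash
python3 -c "
from h import *
rel(36,10.5,(.434,.320,.042))"
```

```text
t 13.9 q [ 0.6145 -0.1517  2.2793 -0.5444  0.4957 -0.7261] tcp [0.3474 0.304  0.1699] grasp [0.4368 0.3203 0.0443] F [ 0.0952 -0.8992 -0.7338] op 0.028532287720681303
lean 35.87227785234182 jaw yaw 10.529064132594733 jawz -0.002243023558527124
turn units [ 0.0261 -0.0179 -0.005 ] shift units [-0.1515 -0.0312 -0.1273]
```

Call:
{"method": "carry_out", "body": {
  "increments": [
    [[0,0,0],[-0.05,0,-0.08],0],
    [[0,0,0],[0,0,-0.08],0],
    [[0,0,0],[0,0,0],0]
  ]
}}

```text
t: 14.2
tool_pos: [0.3469, 0.3045, 0.1676]
tool_rot: [-1.525, 0.607, 0.875]
contact_force: [-0.5, -1.0, 0.9]
opening: 0.0286
```

```bash
python3 -c "
from h import *
rel(36,10.5,(.434,.320,.042))"
```

```text
t 14.2 q [ 0.6161 -0.1466  2.2803 -0.5544  0.4885 -0.7141] tcp [0.3469 0.3045 0.1676] grasp [0.4366 0.321  0.0423] F [-0.5397 -0.9553  0.9121] op 0.028642851208852398
lean 36.03513724978104 jaw yaw 10.551354830623982 jawz -0.0010001265676274906
turn units [ 0.0087  0.0078 -0.009 ] shift units [-0.1265 -0.0539 -0.0115]
```

Call:
{"method": "carry_out", "body": {
  "increments": [
    [[0,0,0],[0,0,-0.06],0],
    [[0,0,0],[0,0,0],0],
    [[0,0,0],[0,0,0],0.25],
    [[0,0,0],[0,0,0],0.5],
    [[0,0,0],[0,0,0],0.6],
    [[0,0,0],[0,0,0],0.65],
    [[0,0,0],[0,0,0],0.65]
  ]
}}

```text
t: 14.9
tool_pos: [0.3473, 0.3047, 0.1669]
tool_rot: [-1.525, 0.606, 0.875]
contact_force: [0.1, 0.8, 0.1]
opening: 0.0552
```

```bash
python3 -c "
from h import *
rel(36,10.5,(.434,.320,.042))
im,d=get_image('wrist');cv2.imwrite('pics/w7.png',im)"
```

```text
t 14.9 q [ 0.6161 -0.1439  2.2797 -0.5579  0.4853 -0.7108] tcp [0.3473 0.3047 0.1669] grasp [0.4371 0.3214 0.0417] F [0.1033 0.7891 0.0659] op 0.055152226466483364
lean 36.115089543068486 jaw yaw 10.577937686484344 jawz -0.0006367309135406063
turn units [ 0.0026  0.0209 -0.0136] shift units [-0.1437 -0.0646  0.0242]
```

View pics/w7.png

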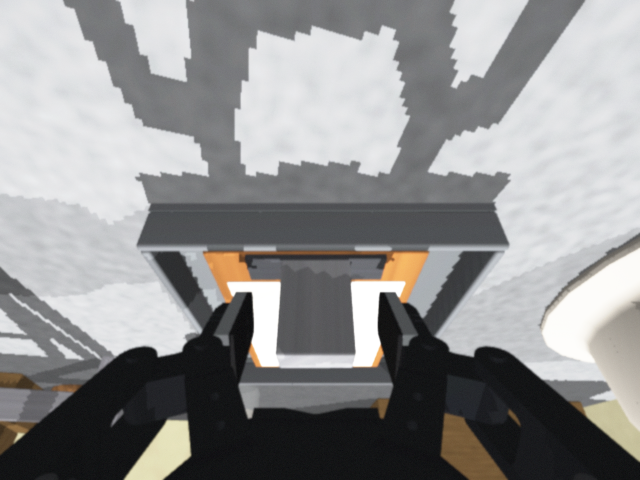

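The fingers are open and clear of the clip on both sides, and the board is centred in the tray. Backing off along the tool axis.

Call:
{"method": "carry_out", "body": {
  "increments": [
    [[0,0,0],[-0.15,-0.03,0.25],0.65],
    [[0,0,0],[-0.25,-0.05,0.4],0.65],
    [[0,0,0],[-0.25,-0.05,0.5],0.65],
    [[0,0,0],[-0.2,-0.04,0.7],0.65],
    [[0,0,0],[0,0,0.9],0.65],
    [[0,0,0],[0,0,0.9],0.65],
    [[0,0,0],[0,0,0.9],0.65],
    [[0,0,0],[0,0,0.9],0.65]
  ]
}}

```text
t: 15.75
tool_pos: [0.3264, 0.2996, 0.2774]
tool_rot: [-1.527, 0.612, 0.881]
contact_force: [0.8, 0.1, -0.1]
opening: 0.0552
```

```bash
python3 -c "
from h import *
rel(36,10.5,(.434,.320,.042))"
```

```text
t 15.75 q [ 0.6363 -0.4179  2.275  -0.3855  0.7501 -0.9094] tcp [0.3264 0.2996 0.2774] grasp [0.4153 0.3158 0.1515] F [ 0.8031  0.1288 -0.1411] op 0.05520633972751502
lean 35.651476899225855 jaw yaw 10.63948693414475 jawz -0.0034062171339553915
turn units [ 0.0447 -0.0536 -0.0242] shift units [ 0.9018  0.1912 -5.5026]
```

Call:
{"method": "carry_out", "body": {
  "increments": [
    [[0,0,0],[0,-0.6,0.5],0.65],
    [[0,0,0],[0,-0.6,0.5],0.65],
    [[0,0,0],[0,-0.6,0.5],0.65],
    [[0,0,0],[0,-0.6,0.5],0.65],
    [[0,0,0],[0,-0.6,0.2],0.65],
    [[0,0,0],[0,-0.6,0],0.65],
    [[0,0,0],[0,-0.5,0],0.65],
    [[0,0,0],[0,0,0],0.65]
  ]
}}

```text
t: 16.55
tool_pos: [0.3246, 0.2153, 0.3303]
tool_rot: [-1.526, 0.598, 0.878]
contact_force: [-0.4, -0.5, -0.6]
opening: 0.0554
```

```bash
python3 -c "
from h import *
rel(36,10.5,(.434,.320,.042))
for n in ('scene','top'):
  im,d=get_image(n);cv2.imwrite('pics/%s8.png'%n,im)
  P=cloud(n,d)
  if n=='top':
    m=np.zeros(d.shape,bool);m[215:275,160:195]=1;Q=P[m];Q=Q[(Q[:,2]<.03)&(Q[:,2]>-.01)]
    A=np.c_[Q[:,:2],np.ones(len(Q))];s=np.linalg.lstsq(A,Q[:,2],rcond=None)[0];print(s,np.median(Q[:,2]),len(Q))
s=cv2.imread('pics/scene8.png')[180:420,280:520];t=cv2.imread('pics/top8.png')[60:300,130:370]
cv2.imwrite('pics/c8.png',cv2.resize(np.hstack([s,t]),None,fx=1.65,fy=1.65))
for n,z in(('carton_low',0),('carton_top',.04),('jar',.074),('tape',0),('torch',0),('bottle',0),('can',0)):
    cc=get_calibration('scene');r=tip_of('scene',n)[:1];print(n,[(round(x['p'],2),pt(cc,*x['centre'],z=z)) for x in r])
"
```

```text
t 16.55 q [ 0.433  -0.7024  2.359  -0.1846  0.8742 -1.254 ] tcp [0.3246 0.2153 0.3303] grasp [0.4146 0.2329 0.2053] F [-0.4168 -0.4664 -0.6413] op 0.05539002850520936
lean 36.272463269071416 jaw yaw 10.925683156085165 jawz 0.001525490048083722
turn units [-0.0238  0.0439 -0.0743] shift units [ 0.9933  4.4035 -8.1456]
[-0.0179 -0.0018  0.022 ] 0.012221287666445924 2094
carton_low [(0.75, array([0.7442, 0.0152, 0.    ]))]
carton_top [(0.74, array([0.7512, 0.0057, 0.04  ]))]
jar [(0.62, array([0.7404, 0.0197, 0.074 ]))]
tape [(0.94, array([0.7733, 0.1133, 0.    ]))]
torch [(0.97, array([ 0.7369, -0.0984,  0.    ]))]
bottle [(0.8, array([0.7146, 0.2685, 0.    ]))]
can [(0.97, array([ 0.7437, -0.2996,  0.    ]))]
```

View pics/c8.png

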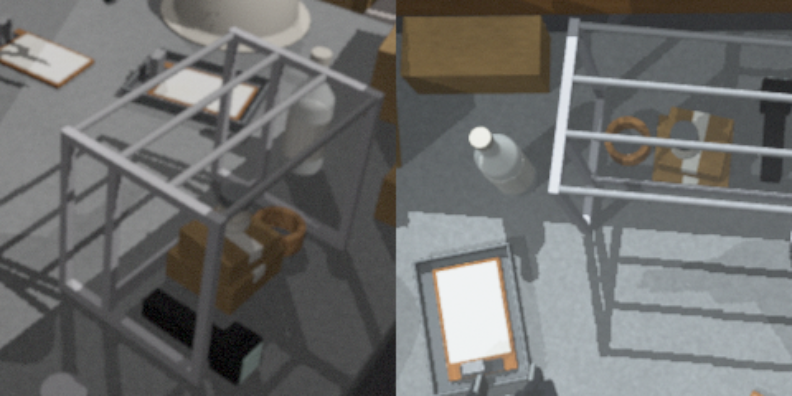

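The board lies flat in the tray, its top at 12 mm as expected, and the stack and bystanders are in place. Handing in.

```bash
python3 -c "
from station import *
print(finish_job())"
```

```text
the job is handed in; nothing more can be done
None
```

I drew the clipboard out under the rail, set it down in the shallow tray, released it and backed the arm off. The job was handed in at about 17 s of the 64 s allowed, and it reported no verdict.

I gripped the clip with the tool leaning back about 36° and carried the board level, about 35–45 mm above the deck.

What the last checks showed:
- **Clipboard:** the top of the board measured 12 mm above the deck, which matches the tray floor plus the board's thickness. Its fitted slope was about 0.02 rad. It lay within the tray walls, a few mm from centre judging by the released grip position; I did not measure its final centre from the images. The fingers were open and well clear.
- **Stack:** the cartons and jar look upright and stacked in the scene and top views. Their measured positions differ from the start by less than about 10 mm, apart from settling 8 mm on to the deck.
- **Bystanders:** the hand lamp and can measured within a few mm of their start. The bottle came out within about 8 mm. The tape measured about 16 mm off in the scene camera, but its first detection there was weak, and it agrees with the first top-view measurement to 5 mm.

One disagreement came up on the way. Over the tray, the depth points and the image edges differed by about 3 mm on the board's centre, and my first correction overshot by about 6 mm. I corrected that before touching down.

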